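Slide the vial board home on its rails

ROBOT

A 6-joint arm with a two-finger parallel gripper is mounted at the origin on a cart in front of the work surface, level with it; the furniture and walls round the work are solid. World frame = base frame: x ahead of the robot, y to its left, z up, the work surface at z = 0. Lengths are in mm, angles in rad, forces in N, time in s.
With the tool pointing down it reaches from about 375 to 900 mm from the base axis. Payload 3.1 kg.
Tool frame: the origin (TCP) lies on the centre line of the jaws, within the pads' length; the fingertips stand 17 mm ahead of it and the grasp point (between the pads) lies 2 mm behind it; z points along the fingers, y is the line along which they close (so a half turn about z gives the same grasp; the last joint's range is limited). The gripper opens to 87 mm and grips with 3 to 60 N. Pads are 19 mm wide; open, the fingers measure 117 mm over their backs; the gripper's body (75 mm by 190 mm) begins 51 mm behind the grasp point.
Start: joints at [1.123, 0.527, 1.433, -0, 1.181, -0.178], TCP at [166.546, 602.378, 239.548] pointing down, gripper open.
Joint ranges: [-3.08, 3.08], [-0.75, 2.2], [0.22, 2.44], [-1.43, 4.57], [0, 2.65], [-2.85, 2.85]. Speed limits (rad/s): [2.79, 2.79, 3.14, 3.14, 3.14, 3.14].

INTERFACE

Orientations are given as a rotation vector (axis times angle).
In Python, from bench import manip, grab_frame, calibration gives the robot as it stands. The module is installed in compiled form; this text tells all that it offers.
- The arm moves only by the tool apply_moves, never from a script. Its argument "series" is a list of rows, each an object with "offset": the shift along the tool's x, y, z in mm, a list of three; "twist": the turn about the tool's z in rad; "gripper": the opening, from 0 (shut) to 1 (fully open). In form: [{"offset": [tx, ty, tz], "twist": twist, "gripper": gripper}, ...]. A call has 1 to 5 rows; each row is the pose to reach, as a shift and turn from the pose commanded when the call began, along the tool's axes at that moment; what a row does not reach only later rows make up. A row lasts 1/8 s, in which the tool goes at most 62.5 mm and 10.7 degrees, less where a joint would pass 70% of its speed; a pose out of reach is approached as far as the arm can. A call with a gripper value outside its range is refused whole. The fingers move at their own pace and stop on an object; "squeeze" is the grip in N (left out, the last holds). Time passes only in rows, so rows that repeat a pose let the fingers close. It gives the time, the measured TCP pose, the force, the opening and the grip force at its end, in the units of the state.
- manip.get_state(): the state, without advancing time (a new reading comes with each control period).
- grab_frame(name): name is "side" or "top"; returns (picture, depth): 480x640x3 uint8, red, green, blue; 480x640 float32, mm along the optical axis (not along the pixel's ray), 0 where there is no reading.
- calibration(name): a dict with "K" (3x3 intrinsics, pixels), "xyz" and "orientation" of the camera in the world. Camera axes: x right, y down, z forward; pixel columns grow to the right and rows downward; lengths in mm; the calibration is good to about 2 mm. A picture is of the moment at which its call begins. calibration takes no time and is no camera call.
- manip.sign_off(): hands the job in; it is judged then, once.
The state is a dict: "time": time; "joint_pos": joint angles; "dq": joint speeds; "tau": joint torques, N m; "eef_pos": TCP position; "eef_rot": TCP orientation; "force": force on the tool from outside, world axes, zero at the start; "moment": the same for the moment, N m; "width": opening from 0.0 (shut) to 1.0 (fully open); "grip_force": force on a finger pad.
Only numpy, scipy, OpenCV 4.12 (cv2) and the standard library are available. Lean on these libraries where they do the work, as an engineer would, in place of code of your own. Each camera call takes 0.05 s, during which the arm holds its last target. There are 200 camera calls.

TASK

Push the white vial board with a fingertip along the aluminium rails, away from its raised blue end lip, until it drops into the locating notches and lies flat and flush between the guides. Only push it, never lift it; keep both vials standing on it, leave the jar, the dish and the stopper beside the rack where they are, and finish with the hand clear.

Things in the scene. Friction and masses are not known exactly. Their poses are not given: they have to be found in the camera images.
- rack: Fixed rack: two aluminium rails along its x, 280 mm long, 132 mm wide over the guides. Origin under its centre on the worktop, z up. Running surfaces at y +-53 mm, 30 mm above the worktop; side guides with inner faces at y +-61 mm, tops at 42 mm; ends and middle open. Each rail has 2 square notches, 6 mm deep, 20 mm long, at x = -20 and +100 mm (blue marks). The board travels to the rack's +x.
- board: Loose white board, 160 (x) by 117 mm, 0.4 to 0.9 kg, its x along the rack's. Origin under its centre at its feet's soles (30 mm above the worktop at the start, 24 mm when home). Feet 14 mm long, 8 mm high, at x +-60, y +-52 mm; slab 8 to 18 mm above the origin, rim 4 mm more. At its -x end a blue lip over the full width, 10 mm thick, up to 32 mm above the origin.
- push_face (a point): Middle of the outer face of the board's blue lip (board x = -80 mm, y = 0, 24 mm above the board's origin, 8 mm below the lip's top). Push here towards +x. The board slides at about 1 to 3 N; when its feet meet the notch walls the resistance rises sharply; pushing there with up to about 10 N is harmless.
- home (a point): Point fixed on the rack where the board's origin lies when seated: rack x = +40 mm, y = 0, 24 mm above the worktop. The board starts 55 to 90 mm short of it; there all four feet drop 6 mm into the notches (3 mm play each way) and the slab top comes flush with the guide tops; the square notch walls then stop the board.
- vial_white: Loose vial with white cap, 25 mm diameter, 58 mm high, standing on the board. Origin under its centre, z up the vial. Its centre is about 125 to 137 mm ahead (+x) of the board's push face.
- vial_black: Loose vial with black cap, 25 mm diameter, 58 mm high, standing on the board beside the other one, at about the same distance from the push face. Origin under its centre, z up the vial.
- amber: Loose small amber jar, 43 mm diameter, 111 mm high, on the worktop beside the far right part of the rack. Origin under its centre. To be left alone.
- dish: Loose glass dish, 58 mm diameter, 14 mm high, on the worktop left of the rack. Origin under its centre. To be left alone.
- stopper: Loose dark red rubber stopper, 26 mm diameter and height, on the worktop left of the far part of the rack. Origin under its centre. To be left alone.
There are look-alikes about, which are no part of the job. What is shaped like the vial_white but turquoise or yellow is not meant.

How it is judged:
By the outcome, as a careful person would: the job done as asked, in the order asked, and still so for the second after the job is handed in, with the robot touching nothing.
It also fails if it takes over 38 s, if anything falls off the work surface, if the arm or the gripper's body presses on something with over 40 N, if the wrist force passes 120 N, or if a joint passes its speed limit or range.

## Working session

There is one attempt and no reset: what is moved stays moved. The work goes in short steps, Python scripts to look and compute and a tool call to move; the robot and the scene stay as the last step left them, time stands still between calls to the robot, and variables do not carry over. Pictures are saved under pics/ and viewed, at most 10 in all, crops included, and the job is handed in when it is done.

Besides the shell and the picture viewer there is one more tool, called after "Emit:" as name([rows], argument=value, ...), one row to a line, values as JSON. apply_moves: Moves the arm, as the interface text tells. Its arguments: {"type":"object","properties":{"series":{"type":"array","items":{"type":"object","properties":{"offset":{"type":"array","items":{"type":"number"}},"twist":{"type":"number"},"gripper":{"type":"number"}}}},"squeeze":{"type":"number"}},"required":["series"]}

```bash
mkdir -p pics
cat > h.py <<'E'
import numpy as np,cv2
from scipy.spatial.transform import Rotation as R
from bench import manip,grab_frame,calibration
def cam(n):
    c=calibration(n);o=np.array(c["orientation"],float)
    M=R.from_rotvec(o).as_matrix() if o.size==3 else o.reshape(3,3)
    return np.array(c["K"],float),np.array(c["xyz"],float),M
def ray(n,u,v,z):
    K,t,M=cam(n);d=M@np.linalg.solve(K,[u,v,1]);return t+d*(z-t[2])/d[2]
def pts(n,D):
    K,t,M=cam(n);v,u=np.mgrid[:480,:640]
    P=np.stack([(u-K[0,2])/K[0,0]*D,(v-K[1,2])/K[1,1]*D,D],-1)
    return P@M.T+t
def snap(n,f):
    p,d=grab_frame(n);cv2.imwrite('pics/'+f,p[:,:,::-1]);np.savez('pics/'+f[:-4],p=p,d=d);return p,d
E
python3 - <<'E'
from h import *
s=manip.get_state();print(s)
for n in("top","side"):
    snap(n,n+'0.png');print(calibration(n))
E
```

```text
{'time': 0.0, 'joint_pos': array([ 1.12251722e+00,  5.28449762e-01,  1.43388929e+00,  8.56809056e-06,
        1.18140971e+00, -1.78499018e-01]), 'dq': array([-3.01908664e-05,  4.47770997e-04, -1.28475887e-03, -4.60930497e-05,
       -2.59584207e-04,  7.26803473e-04]), 'tau': array([-2.81178473e-04, -4.40039885e+01, -1.76592278e+01,  6.31993543e-02,
        5.81317884e-02, -1.44913092e-04]), 'eef_pos': array([166.23808476, 601.76715636, 238.58582278]), 'eef_rot': array([-0.42240008, -3.11238637,  0.00321732]), 'force': array([-0.73923952,  0.27690059,  0.35075314]), 'moment': array([-0.02179378,  0.00391018,  0.01082302]), 'grip_force': 0.0, 'width': 0.999024785719957}
{'K': array([[577.20328941,   0.        , 320.44186847],
       [  0.        , 577.20328941, 238.61403351],
       [  0.        ,   0.        ,   1.        ]]), 'xyz': array([453.04717919, 375.14060049, 921.88285388]), 'orientation': array([-2.20193107,  2.13626334, -0.13595269])}
{'K': array([[576.36345825,   0.        , 330.3046865 ],
       [  0.        , 576.36345825, 234.76857283],
       [  0.        ,   0.        ,   1.        ]]), 'xyz': array([1046.29016346,   82.0259727 ,  716.02828724]), 'orientation': array([-2.16643383, -1.16465311,  0.46801443])}
```

View pics/top0.png

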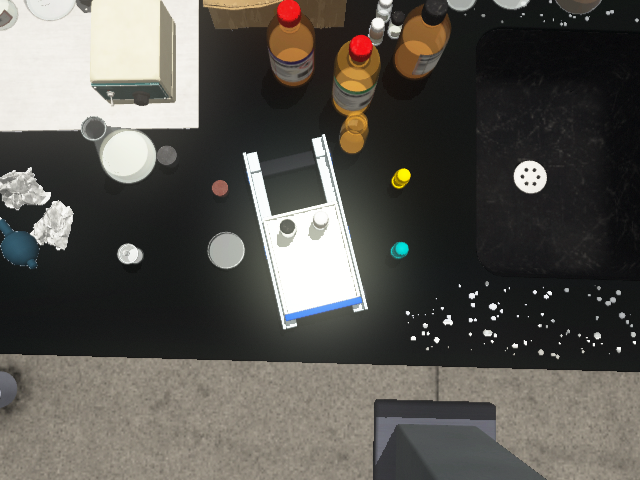

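View pics/side0.png

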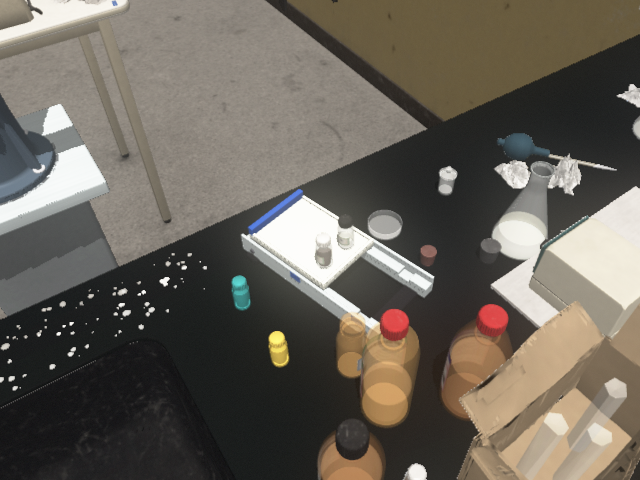

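Run:
```python
from h import *
p=np.load('pics/top0.npz');img=p['p'];d=p['d'];P=pts('top',d)
hsv=cv2.cvtColor(img,cv2.COLOR_RGB2HSV)
roi=np.zeros((480,640),bool);roi[125:340,235:375]=1
blue=(hsv[...,0]>100)&(hsv[...,0]<125)&(hsv[...,1]>120)&(hsv[...,2]>80)&roi
n,l,st,c=cv2.connectedComponentsWithStats(blue.astype(np.uint8))
for i in range(1,n):
    if st[i,4]>8: print(st[i],c[i],np.median(P[l==i],0))
i=1+st[1:,4].argmax();b=l==i
print('lip z pct',np.percentile(P[b][:,2],[5,50,95]))
def rect(m,n,z):
    v,u=np.nonzero(m);q=np.array([ray(n,a,e,z)[:2] for a,e in zip(u,v)],np.float32)
    return q,cv2.minAreaRect(q)
q,r=rect(b,'top',62);print('lip',r,cv2.boxPoints(r))
w=(P[...,2]>33)&(P[...,2]<50)&roi&(img.min(2)>90)|b
n,l,st,c=cv2.connectedComponentsWithStats(w.astype(np.uint8));w=l==1+st[1:,4].argmax()
q,r=rect(w,'top',42);print('rack',r,cv2.boxPoints(r))
cv2.imwrite('pics/m.png',np.kron(cv2.merge([w.astype(np.uint8)*255,b.astype(np.uint8)*255,img[...,0]])[115:345,225:385],np.ones((3,3,1),np.uint8))[:600])
# side lip
p=np.load('pics/side0.npz');hs=cv2.cvtColor(p['p'],cv2.COLOR_RGB2HSV);Q=pts('side',p['d'])
b=(hs[...,0]>100)&(hs[...,0]<125)&(hs[...,1]>120)&(hs[...,2]>80);b[:180]=0;b[240:]=0
q=Q[b];q=q[(q[:,2]>56)];print('side lip',len(q),q.mean(0),q.max(0),q.min(0))
q,r=rect(b&(Q[...,2]>57),'side',62);print(r)
# vials from top depth
m=(P[...,2]>85)&roi;n,l,st,c=cv2.connectedComponentsWithStats(m.astype(np.uint8))
for i in range(1,n):
    if st[i,4]>15: print('tall',st[i],np.median(P[l==i],0),img[l==i].mean(0))
```

```text
[285 297  77  24 468] [323.00641026 308.51709402] [446.87557571 358.91440828  62.01022019]
lip z pct [59.52345326 62.01022019 64.64772846]
lip ((446.63470458984375, 358.55133056640625), (8.800628662109375, 115.52743530273438), 15.131895065307617) [[427.3082  413.16354]
 [457.46573 301.64175]
 [465.9612  303.93912]
 [435.80368 415.4609 ]]Traceback (most recent call last):
  File "<stdin>", line 17, in <module>
  File "<stdin>", line 12, in rect
  File "h.py", line 9, in ray
    K,t,M=cam(n);d=M@np.linalg.solve(K,[u,v,1]);return t+d*(z-t[2])/d[2]
          ~~~^^^
  File "h.py", line 5, in cam
    c=calibration(n);o=np.array(c["orientation"],float)
ValueError: time passes only in moves, steps and waits
```

```bash
sed -i 's/^def cam/from functools import lru_cache\n@lru_cache\ndef cam/' h.py
python3 - <<'E'
from h import *
p=np.load('pics/top0.npz');img=p['p'];d=p['d'];P=pts('top',d)
hsv=cv2.cvtColor(img,cv2.COLOR_RGB2HSV)
roi=np.zeros((480,640),bool);roi[125:340,235:375]=1
b=(hsv[...,0]>100)&(hsv[...,0]<125)&(hsv[...,1]>120)&(hsv[...,2]>80)&roi
def rect(m,n,z):
    v,u=np.nonzero(m);q=np.array([ray(n,a,e,z)[:2] for a,e in zip(u,v)],np.float32)
    return q,cv2.minAreaRect(q)
w=(P[...,2]>33)&(P[...,2]<50)&roi&(img.min(2)>90)|b
n,l,st,c=cv2.connectedComponentsWithStats(w.astype(np.uint8));w=l==1+st[1:,4].argmax()
q,r=rect(w,'top',42);print('rack',r,cv2.boxPoints(r))
cv2.imwrite('pics/m.png',np.kron(cv2.merge([w.astype(np.uint8)*255,b.astype(np.uint8)*255,img[...,0]])[135:335,225:385],np.ones((3,3,1),np.uint8))[:600])
p=np.load('pics/side0.npz');hs=cv2.cvtColor(p['p'],cv2.COLOR_RGB2HSV);Q=pts('side',p['d'])
b=(hs[...,0]>100)&(hs[...,0]<125)&(hs[...,1]>120)&(hs[...,2]>80);b[:180]=0;b[240:]=0
q=Q[b];print('side lip z',np.percentile(q[:,2],[5,25,50,75,95]))
q,r=rect(b,'side',62);print(r,cv2.boxPoints(r))
m=(P[...,2]>85)&roi;n,l,st,c=cv2.connectedComponentsWithStats(m.astype(np.uint8))
for i in range(1,n):
    if st[i,4]>15: print('tall',st[i],np.median(P[l==i],0),img[l==i].mean(0))
print(R.from_rotvec(manip.get_state()['eef_rot']).as_matrix().round(3))
E
```

```text
rack ((566.561279296875, 391.0482177734375), (279.02398681640625, 133.05615234375), 15.15169906616211) [[414.5103  418.79855]
 [449.2879  290.36783]
 [718.61224 363.29788]
 [683.83466 491.7286 ]]
side lip z [58.1514211  60.67209821 61.76142946 62.60670522 63.75564955]
((448.8282470703125, 354.98150634765625), (14.384232521057129, 121.60616302490234), 17.483800888061523) [[423.70093 410.81482]
 [460.23584 294.82666]
 [473.95557 299.1482 ]
 [437.42065 415.13635]]
tall [345 125  23  12 208] [706.83121227 319.72131762 108.33155214] [157.46634615 112.13942308  46.17307692]
tall [312 211  17  17 224] [573.79373655 367.58346105 104.94932394] [226.61607143 226.15625    220.88839286]
tall [279 219  17  17 232] [560.82218689 414.32721283 104.82803115] [137.76724138 139.81465517 130.40086207]
[[-0.964  0.266 -0.001]
 [ 0.266  0.964 -0.002]
 [ 0.    -0.002 -1.   ]]
```

View pics/m.png

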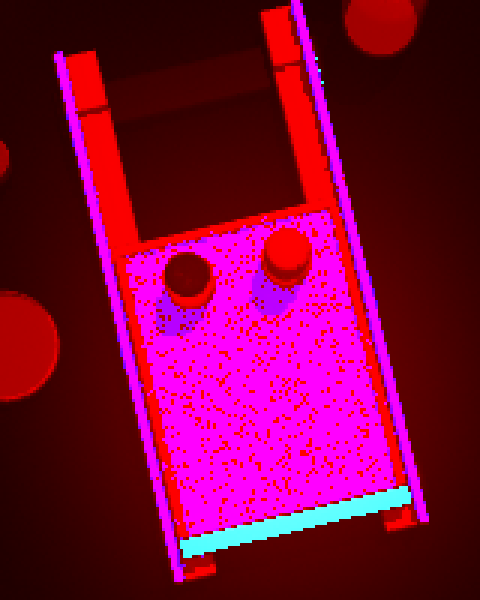

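Rack: centre (566.5, 391), yaw 15.15°. The board is straight in the guides, with its lip face at rack x ≈ −129, so about 89 mm to travel. Next I move above the standoff point with the gripper shut.

Emit:
apply_moves([
  {"offset": [-52,-29,0],"twist": -0.11,"gripper": 0},
  {"offset": [-104,-58,0],"twist": -0.22,"gripper": 0},
  {"offset": [-156,-87,0],"twist": -0.33,"gripper": 0},
  {"offset": [-208,-116,0],"twist": -0.44,"gripper": 0},
  {"offset": [-260,-145,0],"twist": -0.533,"gripper": 0},
], squeeze=5)

```text
time: 0.72
eef_pos: [379.5, 391.8, 239.3]
eef_rot: [0.417, -3.113, 0.0]
force: [0.6, 0.9, -0.5]
width: 0.514
grip_force: 0.0
```

```bash
cat > st.py <<'E'
from h import *
s=manip.get_state();M=R.from_rotvec(s['eef_rot']).as_matrix()
d=np.array([np.cos(.2645),np.sin(.2645)]);n=np.array([-d[1],d[0]])
r=s['eef_pos'][:2]-[566.5,391.]
print(s['time'],s['eef_pos'].round(1),'rack',(r@d).round(1),(r@n).round(1),'w',s['width'],'F',s['force'].round(1),'q6',s['joint_pos'][5])
print('tool x,y in rack', (M[:2,:2].T@np.c_[d,n]).round(3).tolist())
# to standoff at rack x -151
g=np.array([566.5,391.])-151*d-s['eef_pos'][:2];print('to standoff, tool axes',(M[:2,:2].T@g).round(1), 'dz to 64', (s['eef_pos'][2]-64).round(1))
E
python3 st.py
```

```text
0.725 [379.5 391.8 239.3] rack -180.3 49.6 w 0.5143568035135112 F [ 0.6  0.9 -0.5] q6 -1.2409909092791043
tool x,y in rack [[-1.0, -0.002], [-0.002, 1.0]]
to standoff, tool axes [-29.2 -49.7] dz to 64 175.3
```

Emit:
apply_moves([
  {"offset": [-15,-26,0],"twist": 0,"gripper": 0},
  {"offset": [-29.5,-51,20],"twist": 0,"gripper": 0},
  {"offset": [-29.5,-51,75],"twist": 0,"gripper": 0},
  {"offset": [-29.5,-51,125],"twist": 0,"gripper": 0},
  {"offset": [-29.5,-51,150],"twist": 0,"gripper": 0},
])

```text
time: 1.35
eef_pos: [418.7, 350.6, 86.6]
eef_rot: [0.411, -3.11, 0.003]
force: [-0.3, 0.7, -0.6]
width: 0.019
grip_force: 0.0
```

Emit:
apply_moves([
  {"offset": [0,0,15],"twist": 0,"gripper": 0},
  {"offset": [0,0,25],"twist": 0,"gripper": 0},
  {"offset": [0,0,25],"twist": 0,"gripper": 0},
])

```text
time: 1.72
eef_pos: [420.3, 351.8, 64.5]
eef_rot: [0.412, -3.114, 0.0]
force: [-0.1, 0.0, -0.2]
width: 0.005
grip_force: 0.0
```

```bash
python3 st.py; python3 -c "
from h import *
p,d=snap('side','side1.png');cv2.imwrite('pics/s1.png',cv2.resize(p[130:340,190:470,::-1],None,fx=2.5,fy=2.5))"
```

```text
1.725 [420.3 351.8  64.5] rack -151.3 0.4 w 0.0053771251190410695 F [-0.1  0.  -0.2] q6 -1.341042012749573
tool x,y in rack [[-1.0, 0.001], [0.001, 1.0]]
to standoff, tool axes [-0.3 -0.4] dz to 64 0.5
```

View pics/s1.png

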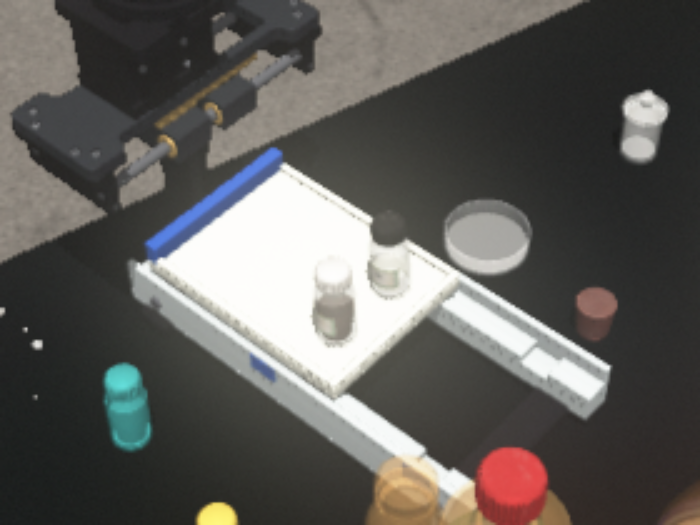

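The finger stands behind the middle of the lip (about (190,190) in the crop). Both vials are upright. I push gently.

Emit:
apply_moves([
  {"offset": [-3,0,0],"twist": 0,"gripper": 0},
  {"offset": [-6,0,0],"twist": 0,"gripper": 0},
  {"offset": [-9,0,0],"twist": 0,"gripper": 0},
  {"offset": [-12,0,0],"twist": 0,"gripper": 0},
  {"offset": [-15,0,0],"twist": 0,"gripper": 0},
])

```text
time: 2.4
eef_pos: [434.3, 355.4, 64.4]
eef_rot: [0.412, -3.113, 0.001]
force: [-1.7, -0.6, -0.4]
width: 0.001
grip_force: 0.7
```

Emit:
apply_moves([
  {"offset": [-3,0,0],"twist": 0,"gripper": 0},
  {"offset": [-6,0,0],"twist": 0,"gripper": 0},
  {"offset": [-9,0,0],"twist": 0,"gripper": 0},
  {"offset": [-12,0,0],"twist": 0,"gripper": 0},
  {"offset": [-15,0,0],"twist": 0,"gripper": 0},
])

```text
time: 3.02
eef_pos: [449.4, 359.6, 64.4]
eef_rot: [0.412, -3.114, 0.0]
force: [-1.0, -0.2, -0.5]
width: 0.004
grip_force: 0.5
```

```bash
cat > look.py <<'E'
import sys
from h import *
n=sys.argv[1]
p,D=snap('side',n+'s.png');cv2.imwrite('pics/'+n+'c.png',cv2.resize(p[130:340,190:470,::-1],None,fx=2.5,fy=2.5))
p,D=snap('top',n+'t.png');P=pts('top',D)
hs=cv2.cvtColor(p,cv2.COLOR_RGB2HSV)
d=np.array([np.cos(.2645),np.sin(.2645)]);nn=np.array([-d[1],d[0]])
roi=np.zeros((480,640),bool);roi[125:340,235:375]=1
b=(hs[...,0]>100)&(hs[...,0]<125)&(hs[...,1]>120)&(hs[...,2]>80)&roi
q=P[b]; z=np.median(q[:,2]) if b.any() else 0
m=(P[...,2]>0)&b
A=np.c_[(q[:,:2]-[566.5,391])@d,(q[:,:2]-[566.5,391])@nn]
print('lip n',b.sum(),'z',np.round(z,1),'x range',np.percentile(A[:,0],[3,50,97]).round(1),'y',A[:,1].min().round(1),A[:,1].max().round(1))
B=np.stack([(P[...,:2]-[566.5,391])@d,(P[...,:2]-[566.5,391])@nn],-1)
for k in ((0,15),(15,45),(45,75),(75,105),(90,115)):
    s=(B[...,0]>k[0])&(B[...,0]<k[1])&(abs(B[...,1])<45)&(P[...,2]>35)&(P[...,2]<62)&(p.min(2)>170)
    if s.sum()>20: print('slab z',k,s.sum(),np.median(P[s][:,2]).round(1))
t=((P[...,2]>90)&(abs(B[...,1])<50)&(B[...,0]>-20)&(B[...,0]<115)).astype(np.uint8)
N,l,st,c=cv2.connectedComponentsWithStats(t)
for i in range(1,N):
    if st[i,4]>40: print('tall',st[i,4],np.median(B[l==i],0).round(1),np.median(P[l==i][:,2]).round(1))
E
python3 st.py; python3 look.py a
```

```text
3.025 [449.4 359.6  64.4] rack -121.2 0.3 w 0.004117049116635938 F [-1.  -0.2 -0.5] q6 -1.3532245638598308
tool x,y in rack [[-1.0, 0.001], [0.001, 1.0]]
to standoff, tool axes [29.8 -0.3] dz to 64 0.4
lip n 3 z 10.4 x range [102.5 106.2 106.8] y -70.3 -66.6
slab z (0, 15) 507 48.3
slab z (15, 45) 585 48.3
slab z (45, 75) 251 51.2
tall 181 [ 21.4 -25.1] 105.1
tall 189 [21.5 23.4] 105.0
```

Emit:
apply_moves([
  {"offset": [-5,0,0],"twist": 0,"gripper": 0},
  {"offset": [-10,0,0],"twist": 0,"gripper": 0},
  {"offset": [-15,0,0],"twist": 0,"gripper": 0},
  {"offset": [-20,0,0],"twist": 0,"gripper": 0},
  {"offset": [-25,0,0],"twist": 0,"gripper": 0},
])

```text
time: 3.75
eef_pos: [473.7, 366.2, 64.5]
eef_rot: [0.412, -3.114, 0.0]
force: [-0.3, 0.2, -0.7]
width: 0.007
grip_force: 0.6
```

Emit:
apply_moves([
  {"offset": [-5,0,0],"twist": 0,"gripper": 0},
  {"offset": [-10,0,0],"twist": 0,"gripper": 0},
  {"offset": [-15,0,0],"twist": 0,"gripper": 0},
  {"offset": [-20,0,0],"twist": 0,"gripper": 0},
  {"offset": [-25,0,0],"twist": 0,"gripper": 0},
])

```text
time: 4.38
eef_pos: [497.8, 372.7, 64.5]
eef_rot: [0.412, -3.114, -0.0]
force: [-1.3, -0.0, 0.9]
width: 0.008
grip_force: 0.6
```

```bash
python3 st.py; python3 look.py b
```

```text
4.375 [497.8 372.7  64.5] rack -71.1 0.3 w 0.008359295616355686 F [-1.3 -0.   0.9] q6 -1.3708924940813683
tool x,y in rack [[-1.0, 0.001], [0.001, 1.0]]
to standoff, tool axes [79.9 -0.4] dz to 64 0.5
lip n 3 z 10.4 x range [102.8 106.5 106.8] y -70.4 -66.7
slab z (0, 15) 164 48.1
slab z (15, 45) 1101 48.3
slab z (45, 75) 658 48.3
slab z (75, 105) 608 49.3
slab z (90, 115) 362 50.5
tall 189 [ 72.2 -25.5] 105.0
tall 190 [72.3 23.5] 105.1
```

Emit:
apply_moves([
  {"offset": [-2,0,0],"twist": 0,"gripper": 0},
  {"offset": [-4,0,0],"twist": 0,"gripper": 0},
  {"offset": [-6,0,0],"twist": 0,"gripper": 0},
  {"offset": [-8,0,0],"twist": 0,"gripper": 0},
  {"offset": [-10,0,0],"twist": 0,"gripper": 0},
])

```text
time: 5.1
eef_pos: [507.2, 375.2, 64.5]
eef_rot: [0.412, -3.114, 0.0]
force: [-1.7, -0.2, 0.6]
width: 0.004
grip_force: 0.6
```

Emit:
apply_moves([
  {"offset": [-1,0,0],"twist": 0,"gripper": 0},
  {"offset": [-2,0,0],"twist": 0,"gripper": 0},
  {"offset": [-3,0,0],"twist": 0,"gripper": 0},
  {"offset": [-4,0,0],"twist": 0,"gripper": 0},
  {"offset": [-5,0,0],"twist": 0,"gripper": 0},
])

```text
time: 5.72
eef_pos: [512.0, 376.5, 64.5]
eef_rot: [0.412, -3.114, 0.0]
force: [-1.4, -0.3, 0.1]
width: 0.008
grip_force: 0.6
```

```bash
python3 st.py; python3 look.py c
```

```text
5.725 [512.  376.5  64.5] rack -56.4 0.2 w 0.00815070092371526 F [-1.4 -0.3  0.1] q6 -1.3754983284024447
tool x,y in rack [[-1.0, 0.001], [0.001, 1.0]]
to standoff, tool axes [94.6 -0.4] dz to 64 0.5
lip n 3 z 13.1 x range [103.  106.1 106.2] y -70.5 -66.6
slab z (15, 45) 429 48.2
slab z (45, 75) 944 48.1
slab z (75, 105) 478 48.3
slab z (90, 115) 560 49.3
tall 190 [ 84.9 -25.8] 105.1
tall 191 [85.  23.1] 104.9
tall 284 [-16.2 -35.1] 372.9
```

Emit:
apply_moves([
  {"offset": [-0.8,0,0],"twist": 0,"gripper": 0},
  {"offset": [-1.6,0,0],"twist": 0,"gripper": 0},
  {"offset": [-2.4,0,0],"twist": 0,"gripper": 0},
  {"offset": [-3.2,0,0],"twist": 0,"gripper": 0},
  {"offset": [-4,0,0],"twist": 0,"gripper": 0},
])

```text
time: 6.45
eef_pos: [515.8, 377.5, 64.6]
eef_rot: [0.412, -3.114, 0.0]
force: [-1.1, -0.9, 0.8]
width: 0.01
grip_force: 0.6
```

```bash
python3 st.py; python3 look.py d
```

```text
6.45 [515.8 377.5  64.6] rack -52.4 0.2 w 0.010444650859202848 F [-1.1 -0.9  0.8] q6 -1.3767454330475326
tool x,y in rack [[-1.0, 0.001], [0.001, 1.0]]
to standoff, tool axes [98.6 -0.4] dz to 64 0.6
lip n 5 z 41.0 x range [-61.2 102.7 106.3] y -70.4 38.9
slab z (15, 45) 179 42.3
slab z (45, 75) 998 42.2
slab z (75, 105) 488 42.4
slab z (90, 115) 438 42.5
tall 179 [ 90.1 -24.9] 99.0
tall 183 [89.6 22.9] 99.0
tall 497 [-15.4 -31.8] 374.6
```

Slab top is at 42.3 mm everywhere, flush with the guide tops, and both vials dropped 6 mm. Retreating.

Emit:
apply_moves([
  {"offset": [5,0,0],"twist": 0,"gripper": 0},
  {"offset": [20,0,0],"twist": 0,"gripper": 0},
  {"offset": [50,0,0],"twist": 0,"gripper": 0},
  {"offset": [70,0,-20],"twist": 0,"gripper": 0},
  {"offset": [85,0,-60],"twist": 0,"gripper": 0},
])

```text
time: 7.18
eef_pos: [431.7, 354.5, 123.8]
eef_rot: [0.412, -3.111, 0.002]
force: [0.2, 0.0, 0.6]
width: 0.007
grip_force: 0.0
```

Emit:
apply_moves([
  {"offset": [30,0,-30],"twist": 0,"gripper": 0},
  {"offset": [70,0,-60],"twist": 0,"gripper": 0},
  {"offset": [100,0,-80],"twist": 0,"gripper": 0},
  {"offset": [100,0,-80],"twist": 0,"gripper": 0},
  {"offset": [100,0,-80],"twist": 0,"gripper": 0},
])

```text
time: 7.8
eef_pos: [338.3, 329.9, 204.7]
eef_rot: [-0.412, 3.112, 0.001]
force: [0.0, -0.0, -0.1]
width: 0.006
grip_force: 0.0
```

```bash
python3 st.py; python3 look.py e
```

```text
7.8 [338.3 329.9 204.7] rack -236.2 0.6 w 0.006442920431848364 F [ 0.  -0.  -0.1] q6 -1.298199939541691
tool x,y in rack [[-1.0, 0.001], [0.001, 1.0]]
to standoff, tool axes [-85.2  -0.5] dz to 64 140.7
lip n 442 z 56.0 x range [-39.7 -35.7 -31.7] y -69.2 58.0
slab z (0, 15) 563 42.3
slab z (15, 45) 1121 42.2
slab z (45, 75) 1044 42.2
slab z (75, 105) 504 42.6
slab z (90, 115) 432 42.5
tall 175 [ 89.4 -25.1] 99.1
tall 180 [89.7 22.9] 99.0
```

View pics/ec.png

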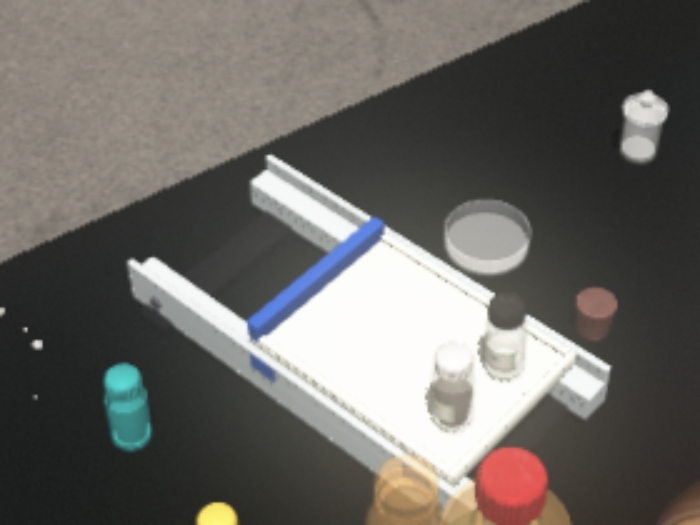

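View pics/et.png

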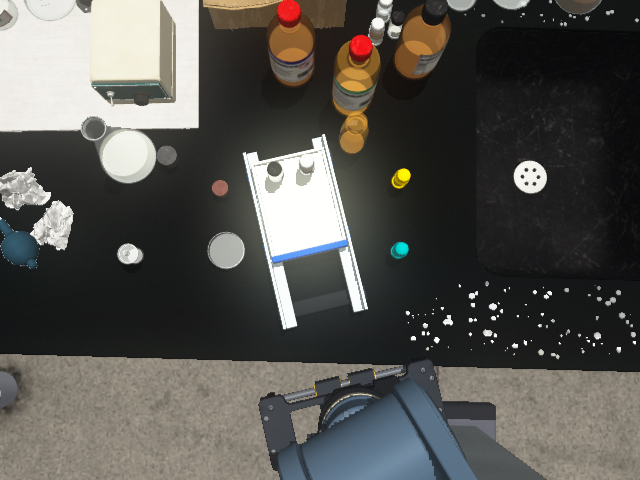

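The board is seated: its lip is at (310,250) in the top view, with the top at 56 mm. Both vials stand at (275,172) and (306,165), the jar, dish and stopper have not moved, and the hand is clear.

```bash
python3 -c "
from bench import manip
print(manip.sign_off())"
```

```text
the job is handed in; nothing more can be done
None
```

The board was pushed about 89 mm into the notches and sits flat and flush, with both vials standing, the jar, dish and stopper where they were and the hand clear; I handed it in at about 8 s, and no verdict came back.

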